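# Half-aperture check of the label reader

## Task

Push the wide, flat label roll along the bench, without lifting or tipping it, until it lies inside the ring marked in front of the label reader. Then slide the reader's sprung shutter by its upright post to half of its travel, so that the window is half uncovered (the post at the middle, longer mark), and finish while the gripper is still holding it there against the spring. Keep the shutter shut until the roll is in the ring, and leave everything else where it stands.

Things in the scene. Friction and masses are not known exactly. Their poses are not given: they have to be found in the camera images.
- reader: Fixed grey label reader, 84 x 212 x 95 mm; nothing but the shutter post stands above its top. Place and turn vary. Origin: centre of its underside; -x is its front with the 60 x 50 mm window, +y its left seen from the robot, z up. Three black lines on its top, behind the post, show the closed, half (longer) and full positions of the post. A spring tube runs along the foot of the front.
- ring_center (a point): Centre, at bench height, of the flat white ring marked on the bench in front of the reader, 145 mm from the reader's origin along the reader's -x; inner diameter 120 mm, outer 128 mm, no height to speak of. Axes as the reader's.
- shutter (a joint): Travel of the reader's shutter in m: 0 = closed (where its spring holds it), 0.06 = fully open end stop, so half travel is 0.03. It slides along the reader's +y, level. The spring needs about 3 N to start, 7.5 N at half travel, 12 N at full travel, and shuts it when let go.
- shutter_post (a point): Middle of the black upright post on the steel shutter plate, the part to hold or push; it moves with the shutter. 14 mm wide along the slide, 20 mm across, 40 mm tall; middle 118 mm, top 138 mm, foot 98 mm above the bench (3 mm above the housing top). Closed, it is 32 mm to the -y side and 46 mm in front of the reader's middle. Axes as the reader's.
- wide_roll_center (a point): Centre, half-way up (25 mm above the bench), of the wide flat roll of white labels: 96 mm diameter, 51 mm tall, lying on its flat side, loose, about 0.2 to 0.42 kg. Too wide to be gripped across by most grippers. It lies to the left or to the right; the other roll lies on the other side.
- wide_roll: The same roll; origin at the centre of its underside, z is its axis (upright).
- small_roll_center (a point): Centre, half-way up (31 mm), of the other, narrower and taller white label roll: 78 mm diameter, 63 mm tall, loose. To be left alone.
- canister: Black canister with blue lid, 67 mm diameter, 133 mm tall, standing right of the reader, loose. Origin at the centre of its underside. To be left alone.
- tape_measure: Tape measure, 35 x 72 x 68 mm, left of the reader, loose; origin at the centre of its underside. To be left alone.
There are look-alikes about, which are no part of the job. Leave any green or purple look-alike of the wide_roll alone.

How it is judged:
By the outcome, as a careful person would: the job done as asked, in the order asked, and still so for the second after the job is handed in, while the arm keeps its last pose, push and grip.
It also fails if it takes over 51 s, if anything falls off the work surface, if the arm or the gripper's body presses on something with over 40 N, if the wrist force passes 120 N, or if a joint passes its speed limit or range.

## Robot

A 6-joint arm with a two-finger parallel gripper is mounted at the origin on a cart in front of the work surface, level with it; the furniture and walls round the work are solid. World frame = base frame: x ahead of the robot, y to its left, z up, the work surface at z = 0. Lengths are in m, angles in rad, forces in N, time in s.
With the tool pointing down it reaches from about 0.275 to 0.85 m from the base axis. Payload 19 kg.
Tool frame: the origin (TCP) lies at the very end of the fingers, on their centre line; the grasp point (between the pads) lies 19 mm behind it; z points along the fingers, y is the line along which they close (so a half turn about z gives the same grasp; the last joint's range is limited). The gripper opens to 85 mm and grips with 20 to 120 N. Pads are 22 mm wide; open, the fingers measure 114 mm over their backs; the gripper's body (76 mm by 85 mm) begins 54 mm behind the grasp point. The pads swing forward as they close: fully open they stand 13 mm farther back than shut.
Start: joints at [-1.398, 0.15, 1.437, -0, 1.554, -0.134], TCP at [0.174, -0.548, 0.198] pointing down, gripper open.
Joint ranges: [-2.8, 2.8], [-0.68, 2.1], [0.12, 2.68], [-1.39, 4.53], [0.16, 2.79], [-2.81, 2.81]. Speed limits (rad/s): [1.89, 1.89, 2.22, 3.01, 3.01, 3.01].

## Interface

Orientations are given as a unit quaternion [x, y, z, w].
In Python, from rig import read_state, imaging, finish_job gives the robot as it stands.
- The arm moves only by the tool carry_out, never from a script. Its argument "targets" is a list of rows, each an object with "delta_pos": the shift along the tool's x, y, z as a fraction of full scale, a list of three; "delta_rot": the turn, a rotation vector about the tool's x, y, z as a fraction of full scale, a list of three; "jaw": the closure, from 0 (fully open) to 1 (shut). In form: [{"delta_pos": [dx, dy, dz], "delta_rot": [rx, ry, rz], "jaw": jaw}, ...]. A call has 1 to 12 rows; each row shifts and turns the commanded pose from where the row before left it, along the tool's axes as they then stand; what a row does not reach is not made up. Full scale, the value 1, is 0.5 m for a shift and pi/2 rad for a turn. A row lasts 1/10 s, in which the tool goes at most 50 mm and 8.59 degrees, less where a joint would pass 70% of its speed; a pose out of reach is approached as far as the arm can. A call with a number of a shift or a turn outside -1 to 1 is refused whole. A call with a gripper value outside its range is refused whole. The fingers move at their own pace and stop on an object; "force" is the grip in N (left out, the last holds). Time passes only in rows, so rows that do not move let the fingers close. It gives the time, the measured TCP pose, the force, the opening and the grip force at its end, in the units of the state.
- read_state(): the state, without advancing time (a new reading comes with each control period).
- imaging.grab_frame(name): name is "scene" or "top" or "wrist"; returns a dict with "image" (384x512x3 uint8, red, green, blue), "fovy" (degrees; the focal length in pixels is half the picture's height over the tangent of half this angle, whatever the lens; pixels are square), "cx", "cy" (the principal point, pixels), "extrinsics" (4x4, takes a point from camera to world coordinates); the wrist camera has in their place "mount" (4x4, takes a point from camera to tool coordinates, whose origin is the TCP and whose axes are the flange's). Camera axes: x right, y down, z forward; pixel columns grow to the right and rows downward; lengths in m; the calibration is good to about 2 mm. The wrist camera is an equidistant fisheye: a pixel r from the principal point sees the ray r / f radians off the axis. A picture is of the moment at which its call begins: read the wrist's pose just before it. There is no depth.
- finish_job(): hands the job in; it is judged then, once.
The state is a dict: "clock": time; "joint_positions": joint angles; "joint_vel": joint speeds; "joint_efforts": joint torques, N m; "tool_pos": TCP position; "eef_rot": TCP orientation; "contact_force": force on the tool from outside, world axes, zero at the start; "wrist_torque": the same for the moment, N m; "width": opening from 0.0 (shut) to 1.0 (fully open); "grip_force": force on a finger pad.
Only numpy, scipy, OpenCV 4.12 (cv2) and the standard library are available. Lean on these libraries where they do the work, as an engineer would, in place of code of your own. Each camera call takes 0.05 s, during which the arm holds its last target. There are 200 camera calls.

## Working session

There is one attempt and no reset: what is moved stays moved. The work goes in short steps, Python scripts to look and compute and a tool call to move; the robot and the scene stay as the last step left them, time stands still between calls to the robot, and variables do not carry over. Pictures are saved under pics/ and viewed, at most 10 in all, crops included, and the job is handed in when it is done.

Besides the shell and the picture viewer there is one more tool, called after "Call:" as name(argument=value, ...) on one line, values as JSON. carry_out: Moves the arm, as the interface text tells. Shift numbers are shares of 0.5 m and turn numbers shares of pi/2 rad, none past 1 either way. Its arguments: {"type":"object","properties":{"targets":{"type":"array"},"force":{"type":"number"}},"required":["targets"]}

```bash
mkdir -p pics; ls; python3 - <<'E'
from rig import read_state, imaging
import cv2, numpy as np
s=read_state();print(s)
ims=[]
for n in("scene","top"):
    f=imaging.grab_frame(n);cv2.imwrite(f"pics/{n}0.png",f["image"][:,:,::-1]);print(n,f["fovy"],f["cx"],f["cy"],np.round(f["extrinsics"],4).tolist())
E
```

```text
pics
{'clock': 0.0, 'joint_positions': array([-1.39800648e+00,  1.51007555e-01,  1.43800567e+00,  4.66334401e-07,
        1.55379445e+00, -1.34007955e-01]), 'joint_vel': array([ 0.00058227,  0.00032053,  0.00128819,  0.00066666, -0.00297691,
        0.00134904]), 'joint_efforts': array([ 8.08185587e-05, -7.13049459e+01, -5.70866525e+01,  1.29912699e-06,
        9.01092310e-03, -2.63456644e-05]), 'tool_pos': array([ 0.1735837 , -0.54788555,  0.19787583]), 'eef_rot': array([ 9.88257260e-01,  1.52797968e-01, -1.15464378e-05, -6.07403849e-04]), 'contact_force': array([ 0.29031821, -0.14363849, -0.5289161 ]), 'wrist_torque': array([-0.02166295, -0.0572358 , -0.05073295]), 'grip_force': 0.0, 'width': 0.9987748331719792}
scene 44.54707224747316 250.6131919239265 194.25522431646093 [[-0.6461, -0.5408, 0.5386, -0.1478], [-0.7633, 0.4596, -0.4541, 0.567], [-0.002, -0.7045, -0.7097, 0.9809], [0.0, 0.0, 0.0, 1.0]]
top 52.1600813841111 253.3007051430055 186.35774294468393 [[0.0027, -0.9805, 0.1966, 0.3227], [-0.9998, 0.0013, 0.0203, 0.0093], [-0.0202, -0.1967, -0.9803, 1.153], [0.0, 0.0, 0.0, 1.0]]
```

View pics/scene0.png

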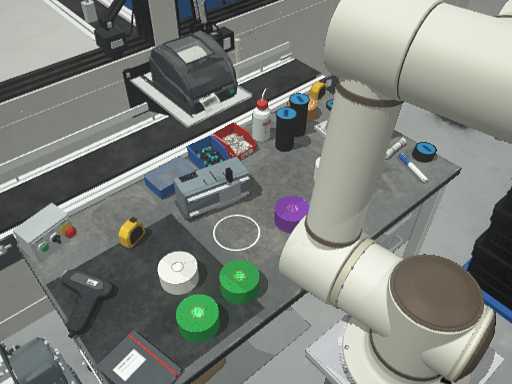

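View pics/top0.png

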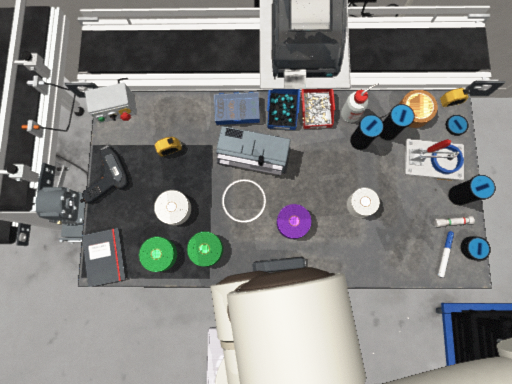

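The scene and top views agree. In the top view, the white candidates are at (172,208) on the left, which looks wider, and (365,201) on the right, which looks narrower. The ring is at (244,201), the reader at (253,150) and the post near (261,160). The green rolls at (205,249) and (157,254) and the purple one at (294,221) are the look-alikes. I'll measure these and enlarge a crop.

```bash
cat > h.py <<'E'
import numpy as np, cv2
from rig import read_state, imaging
from scipy.spatial.transform import Rotation as R
def ray(f,u,v):
    F=f["image"].shape[0]/2/np.tan(np.radians(f["fovy"])/2)
    d=np.array([(u-f["cx"])/F,(v-f["cy"])/F,1.]);E=np.array(f["extrinsics"])
    return E[:3,3],E[:3,:3]@d
def onz(f,u,v,z):
    o,d=ray(f,u,v);return o+d*(z-o[2])/d[2]
def wray(f,T,u,v):
    F=f["image"].shape[0]/2/np.tan(np.radians(f["fovy"])/2)
    x,y=u-f["cx"],v-f["cy"];r=np.hypot(x,y)+1e-9;t=r/F
    d=np.array([x/r*np.sin(t),y/r*np.sin(t),np.cos(t)]);E=T@np.array(f["mount"])
    return E[:3,3],E[:3,:3]@d
def T_of(s):
    T=np.eye(4);T[:3,:3]=R.from_quat(s["eef_rot"]).as_matrix();T[:3,3]=s["tool_pos"];return T
E
python3 - <<'E'
from h import *
f=imaging.grab_frame("top");im=f["image"];g=im.min(2)
m=(g>135).astype(np.uint8)
cs,_=cv2.findContours(m,cv2.RETR_EXTERNAL,cv2.CHAIN_APPROX_NONE)
for c in cs:
    (u,v),r=cv2.minEnclosingCircle(c)
    if 8<r<30 and 180<v<270:
        for z in(0,.051,.063):
            p=onz(f,u,v,z);w=np.linalg.norm(onz(f,u-r,v,z)-onz(f,u+r,v,z));print((round(u,1),round(v,1)),round(r,1),z,p.round(4),"dia",w.round(4))
print("purple,green,tape approx")
for u,v in((294,221),(205,249),(157,254)):print(onz(f,u,v,.05).round(3))
print(onz(f,169,146,.068).round(3),onz(f,370,126,.133).round(3))
crop=im[110:270,130:400];cv2.imwrite("pics/c1.png",cv2.resize(crop,(796,472),interpolation=cv2.INTER_CUBIC)[:,:,::-1])
E
```

```text
(445.2, 262.4) 14.9 0 [ 0.3315 -0.5161  0.    ] dia 0.0845
(445.2, 262.4) 14.9 0.051 [ 0.3311 -0.4928  0.051 ] dia 0.0808
(445.2, 262.4) 14.9 0.063 [ 0.331  -0.4874  0.063 ] dia 0.0799
(99.0, 250.0) 12.8 0 [0.3646 0.4844 0.    ] dia 0.0756
(99.0, 250.0) 12.8 0.051 [0.3627 0.4634 0.051 ] dia 0.0722
(99.0, 250.0) 12.8 0.063 [0.3623 0.4584 0.063 ] dia 0.0714
(449.1, 220.5) 14.2 0 [ 0.4516 -0.5384  0.    ] dia 0.0818
(449.1, 220.5) 14.2 0.051 [ 0.4459 -0.5142  0.051 ] dia 0.0782
(449.1, 220.5) 14.2 0.063 [ 0.4446 -0.5085  0.063 ] dia 0.0773
(170.8, 206.3) 17.4 0 [0.4936 0.2791 0.    ] dia 0.1043
(170.8, 206.3) 17.4 0.051 [0.486  0.2671 0.051 ] dia 0.0997
(170.8, 206.3) 17.4 0.063 [0.4842 0.2643 0.063 ] dia 0.0986
(363.0, 202.7) 16.3 0 [ 0.5041 -0.2912  0.    ] dia 0.0958
(363.0, 202.7) 16.3 0.051 [ 0.4961 -0.278   0.051 ] dia 0.0915
(363.0, 202.7) 16.3 0.063 [ 0.4942 -0.2748  0.063 ] dia 0.0905
(19.0, 197.0) 24.2 0 [0.5221 0.7406 0.    ] dia 0.148
(19.0, 197.0) 24.2 0.051 [0.5133 0.7083 0.051 ] dia 0.1415
(19.0, 197.0) 24.2 0.063 [0.5112 0.7007 0.063 ] dia 0.1399
(243.4, 200.6) 22.3 0 [ 0.5109  0.0624 -0.    ] dia 0.1327
(243.4, 200.6) 22.3 0.051 [0.5026 0.06   0.051 ] dia 0.1268
(243.4, 200.6) 22.3 0.063 [0.5006 0.0595 0.063 ] dia 0.1254
purple,green,tape approx
[ 0.444 -0.083  0.05 ]
[0.366 0.166 0.05 ]
[0.352 0.3   0.05 ]
[0.66  0.276 0.068] [ 0.694 -0.287  0.133]
```

View pics/c1.png

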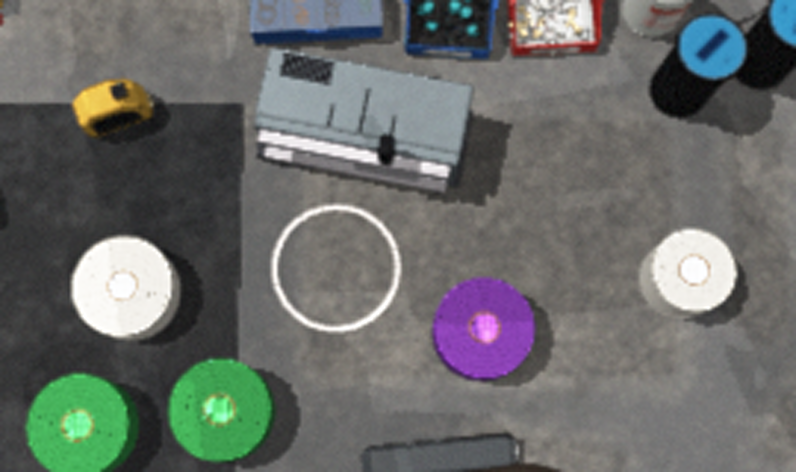

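Left roll (171,207) is the wide one: it is flatter, and its diameter comes out at about 0.1 m at 51 mm height. The right roll (363,203) has a top disc of about 0.08 m and a visible side, so it is the tall, narrow one. The green and purple rolls are excluded. The roll is at (0.485,0.266) and the ring at (0.511,0.062). I'll push along tool -x with the two fingers as a cradle, so first I turn the tool to yaw 97°.

Call:
carry_out(targets=[{"delta_pos": [0,0,0],"delta_rot": [0,0,-0.0884],"jaw": 0.4},{"delta_pos": [0,0,0],"delta_rot": [0,0,-0.0884],"jaw": 0.4},{"delta_pos": [0,0,0],"delta_rot": [0,0,-0.0884],"jaw": 0.4},{"delta_pos": [0,0,0],"delta_rot": [0,0,-0.0884],"jaw": 0.4},{"delta_pos": [0,0,0],"delta_rot": [0,0,-0.0884],"jaw": 0.4},{"delta_pos": [0,0,0],"delta_rot": [0,0,-0.0884],"jaw": 0.4},{"delta_pos": [0,0,0],"delta_rot": [0,0,-0.0884],"jaw": 0.4},{"delta_pos": [0,0,0],"delta_rot": [0,0,-0.0884],"jaw": 0.4},{"delta_pos": [0,0,0],"delta_rot": [0,0,-0.0884],"jaw": 0.4},{"delta_pos": [0,0,0],"delta_rot": [0,0,-0.0884],"jaw": 0.4}])

```text
clock: 1.15
tool_pos: [0.1736, -0.548, 0.1982]
eef_rot: [0.66, 0.752, 0.0, -0.0]
contact_force: [0.0, 0.3, 0.6]
width: 0.604
grip_force: 0.0
```

Call:
carry_out(targets=[{"delta_pos": [0.078,0.0373,0],"delta_rot": [0,0,0],"jaw": 0.4},{"delta_pos": [0.078,0.0373,0],"delta_rot": [0,0,0],"jaw": 0.4},{"delta_pos": [0.078,0.0373,0],"delta_rot": [0,0,0],"jaw": 0.4},{"delta_pos": [0.078,0.0373,0],"delta_rot": [0,0,0],"jaw": 0.4},{"delta_pos": [0.078,0.0373,0],"delta_rot": [0,0,0],"jaw": 0.4},{"delta_pos": [0.078,0.0373,0],"delta_rot": [0,0,0],"jaw": 0.4},{"delta_pos": [0.078,0.0373,0],"delta_rot": [0,0,0],"jaw": 0.4},{"delta_pos": [0.078,0.0373,0],"delta_rot": [0,0,0],"jaw": 0.4},{"delta_pos": [0.078,0.0373,0],"delta_rot": [0,0,0],"jaw": 0.4},{"delta_pos": [0.078,0.0373,0],"delta_rot": [0,0,0],"jaw": 0.4},{"delta_pos": [0.078,0.0373,0],"delta_rot": [0,0,0],"jaw": 0.4}])

```text
clock: 2.25
tool_pos: [0.3239, -0.0953, 0.1986]
eef_rot: [0.662, 0.75, 0.0, 0.0]
contact_force: [0.2, -0.5, 0.0]
width: 0.602
grip_force: 0.0
```

Call:
carry_out(targets=[{"delta_pos": [0.078,0.0373,0],"delta_rot": [0,0,0],"jaw": 0.4},{"delta_pos": [0.078,0.0373,0],"delta_rot": [0,0,0],"jaw": 0.4},{"delta_pos": [0.078,0.0373,0],"delta_rot": [0,0,0],"jaw": 0.4},{"delta_pos": [0.078,0.0373,0],"delta_rot": [0,0,0],"jaw": 0.4},{"delta_pos": [0.078,0.0373,0],"delta_rot": [0,0,0],"jaw": 0.4},{"delta_pos": [0.078,0.0373,0],"delta_rot": [0,0,0],"jaw": 0.4},{"delta_pos": [0.078,0.0373,0],"delta_rot": [0,0,0],"jaw": 0.4},{"delta_pos": [0.078,0.0373,0],"delta_rot": [0,0,0],"jaw": 0.4},{"delta_pos": [0.078,0.0373,0],"delta_rot": [0,0,0],"jaw": 0.4},{"delta_pos": [0.078,0.0373,0],"delta_rot": [0,0,0],"jaw": 0.4},{"delta_pos": [0.078,0.0373,0],"delta_rot": [0,0,0],"jaw": 0.4},{"delta_pos": [0,0,0],"delta_rot": [0,0,0],"jaw": 0.4}])

```text
clock: 3.45
tool_pos: [0.4744, 0.3579, 0.1968]
eef_rot: [0.661, 0.751, -0.001, -0.001]
contact_force: [-0.4, 0.1, -0.2]
width: 0.601
grip_force: 0.0
```

```bash
python3 - <<'E'
from h import *
s=read_state();T=T_of(s);print(s["clock"],T.round(4).tolist(),s["width"])
f=imaging.grab_frame("wrist");print(f["fovy"],f["cx"],f["cy"],np.round(f["mount"],3).tolist())
cv2.imwrite("pics/w1.png",f["image"][:,:,::-1])
E
```

```text
3.45 [[-0.127, 0.9919, -0.002, 0.4744], [0.9919, 0.127, -0.0001, 0.3579], [0.0001, -0.002, -1.0, 0.1968], [0.0, 0.0, 0.0, 1.0]] 0.6006225878822262
65.70646984690485 252.6970213965603 184.2434488616575 [[-0.001, -0.947, -0.321, 0.083], [1.0, -0.001, 0.001, -0.001], [-0.001, -0.321, 0.947, -0.176], [0.0, 0.0, 0.0, 1.0]]
```

View pics/w1.png

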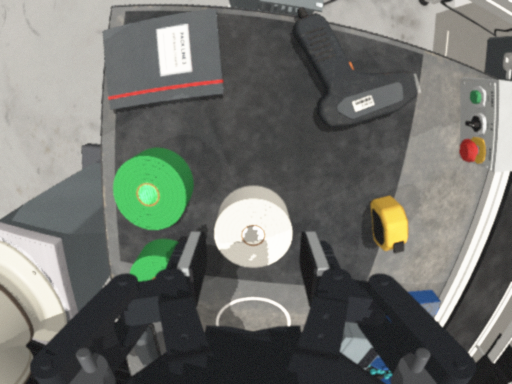

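The wrist view shows the wide roll's top disc with its core at (253,236), centred between the fingers at columns 200 and 315. Beyond it is the ring at about (254,312).

```bash
python3 - <<'E'
from h import *
s=read_state();T=T_of(s);f=imaging.grab_frame("wrist")
def w(u,v,z):
    o,d=wray(f,T,u,v);return (o+d*(z-o[2])/d[2]).round(4)
for a in((253,236,.051),(253,193,.04),(219,232,.051),(291,232,.051)):print(a,w(*a))
E
```

```text
(253, 236, 0.051) [0.485  0.2628 0.051 ]
(253, 193, 0.04) [0.4784 0.3147 0.04  ]
(219, 232, 0.051) [0.443  0.2627 0.051 ]
(291, 232, 0.051) [0.5306 0.2738 0.051 ]
```

Call:
carry_out(targets=[{"delta_pos": [0,0,0.08],"delta_rot": [0,0,0],"jaw": 0.4},{"delta_pos": [0,0,0.08],"delta_rot": [0,0,0],"jaw": 0.4},{"delta_pos": [0,0,0.08],"delta_rot": [0,0,0],"jaw": 0.4},{"delta_pos": [0,0,0.08],"delta_rot": [0,0,0],"jaw": 0.4},{"delta_pos": [0,0,0.03],"delta_rot": [0,0,0],"jaw": 0.4},{"delta_pos": [0,0,0.02],"delta_rot": [0,0,0],"jaw": 0.4},{"delta_pos": [0,0,0.006],"delta_rot": [0,0,0],"jaw": 0.4},{"delta_pos": [0,0,0],"delta_rot": [0,0,0],"jaw": 0.4}])

```text
clock: 4.35
tool_pos: [0.4748, 0.3544, 0.0119]
eef_rot: [0.662, 0.75, 0.001, 0.0]
contact_force: [-0.0, 1.1, -0.1]
width: 0.6
grip_force: 0.0
```

Call:
carry_out(targets=[{"delta_pos": [-0.02,0,0],"delta_rot": [0,0,0],"jaw": 0.4},{"delta_pos": [-0.02,0,0],"delta_rot": [0,0,0],"jaw": 0.4},{"delta_pos": [-0.02,0,0],"delta_rot": [0,0,0],"jaw": 0.4},{"delta_pos": [-0.02,0,0],"delta_rot": [0,0,0],"jaw": 0.4},{"delta_pos": [-0.02,0,0],"delta_rot": [0,0,0],"jaw": 0.4},{"delta_pos": [-0.02,0,0],"delta_rot": [0,0,0],"jaw": 0.4},{"delta_pos": [-0.02,0,0],"delta_rot": [0,0,0],"jaw": 0.4},{"delta_pos": [-0.02,0,0],"delta_rot": [0,0,0],"jaw": 0.4},{"delta_pos": [-0.02,0,0],"delta_rot": [0,0,0],"jaw": 0.4},{"delta_pos": [-0.02,0,0],"delta_rot": [0,0,0],"jaw": 0.4},{"delta_pos": [-0.02,0,0],"delta_rot": [0,0,0],"jaw": 0.4},{"delta_pos": [-0.02,0,0],"delta_rot": [0,0,0],"jaw": 0.4}])

```text
clock: 5.55
tool_pos: [0.4892, 0.2344, 0.0106]
eef_rot: [0.662, 0.75, 0.0, -0.0]
contact_force: [-0.2, 2.3, 3.2]
width: 0.599
grip_force: 2.2
```

```bash
python3 - <<'E'
from h import *
s=read_state();print(s["clock"],s["tool_pos"],s["contact_force"],s["width"])
f=imaging.grab_frame("top");a=f["image"][110:270,130:330];w=imaging.grab_frame("wrist")["image"]
a=cv2.resize(a,(480,384));cv2.imwrite("pics/c2.png",cv2.resize(np.hstack([a,w]),(794,307))[:,:,::-1])
E
```

```text
5.55 [0.48917179 0.23436684 0.01059155] [-0.24009858  2.268681    3.24523297] 0.5994261999916267
```

View pics/c2.png

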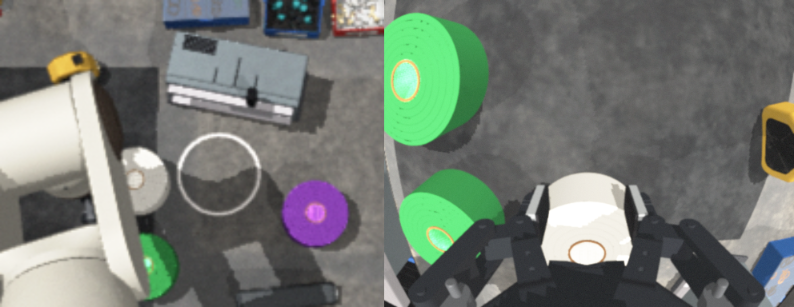

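The roll's core is at about px (200,204) in the full top frame, so y is about 0.185. It sits in the finger cradle about 50 mm ahead of the TCP and is on line. I'll advance about another 0.122 m, slowing at the end.

Call:
carry_out(targets=[{"delta_pos": [-0.02,0,0],"delta_rot": [0,0,0],"jaw": 0.4},{"delta_pos": [-0.02,0,0],"delta_rot": [0,0,0],"jaw": 0.4},{"delta_pos": [-0.02,0,0],"delta_rot": [0,0,0],"jaw": 0.4},{"delta_pos": [-0.02,0,0],"delta_rot": [0,0,0],"jaw": 0.4},{"delta_pos": [-0.02,0,0],"delta_rot": [0,0,0],"jaw": 0.4},{"delta_pos": [-0.02,0,0],"delta_rot": [0,0,0],"jaw": 0.4},{"delta_pos": [-0.02,0,0],"delta_rot": [0,0,0],"jaw": 0.4},{"delta_pos": [-0.02,0,0],"delta_rot": [0,0,0],"jaw": 0.4},{"delta_pos": [-0.02,0,0],"delta_rot": [0,0,0],"jaw": 0.4},{"delta_pos": [-0.02,0,0],"delta_rot": [0,0,0],"jaw": 0.4},{"delta_pos": [-0.02,0,0],"delta_rot": [0,0,0],"jaw": 0.4},{"delta_pos": [-0.01,0,0],"delta_rot": [0,0,0],"jaw": 0.4}])

```text
clock: 6.85
tool_pos: [0.5034, 0.1201, 0.0105]
eef_rot: [0.662, 0.75, -0.0, -0.0]
contact_force: [0.4, 1.5, 0.3]
width: 0.601
grip_force: 0.6
```

```bash
python3 - <<'E'
from h import *
s=read_state();print(s["clock"],s["tool_pos"],s["contact_force"],s["width"])
f=imaging.grab_frame("top");a=f["image"][110:270,180:330];g=imaging.grab_frame("scene")["image"][140:300,160:310]
cv2.imwrite("pics/c3.png",cv2.resize(np.hstack([a,g]),(798,426),interpolation=cv2.INTER_CUBIC)[:,:,::-1])
E
```

```text
6.85 [0.50344739 0.12007274 0.01051716] [0.43922039 1.52961478 0.30069526] 0.6012858690350793
```

View pics/c3.png

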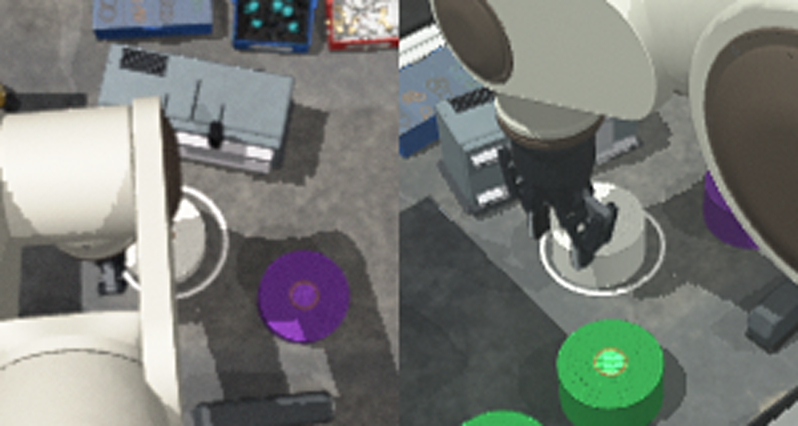

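In both views the roll is flat and almost in the ring, about 8 mm short towards -y. I'll nudge it, then back off and rise.

Call:
carry_out(targets=[{"delta_pos": [-0.006,0,0],"delta_rot": [0,0,0],"jaw": 0.4},{"delta_pos": [-0.006,0,0],"delta_rot": [0,0,0],"jaw": 0.4},{"delta_pos": [-0.003,0,0],"delta_rot": [0,0,0],"jaw": 0.4},{"delta_pos": [0,0,0],"delta_rot": [0,0,0],"jaw": 0.4}])

```text
clock: 7.35
tool_pos: [0.5043, 0.1136, 0.0105]
eef_rot: [0.662, 0.75, 0.0, -0.0]
contact_force: [-0.6, 0.0, 0.7]
width: 0.602
grip_force: 0.4
```

Call:
carry_out(targets=[{"delta_pos": [0.01,0,0],"delta_rot": [0,0,0],"jaw": 0.4},{"delta_pos": [0.03,0,0],"delta_rot": [0,0,0],"jaw": 0.4},{"delta_pos": [0.06,0,0],"delta_rot": [0,0,0],"jaw": 0.4},{"delta_pos": [0.04,0,0],"delta_rot": [0,0,0],"jaw": 0.4},{"delta_pos": [0.02,0,-0.04],"delta_rot": [0,0,0],"jaw": 0.4},{"delta_pos": [0,0,-0.08],"delta_rot": [0,0,0],"jaw": 0.4},{"delta_pos": [0,0,-0.1],"delta_rot": [0,0,0],"jaw": 0.2},{"delta_pos": [0,0,-0.1],"delta_rot": [0,0,0],"jaw": 0.2},{"delta_pos": [0,0,-0.1],"delta_rot": [0,0,0],"jaw": 0.2},{"delta_pos": [0,0,-0.06],"delta_rot": [0,0,0],"jaw": 0.2}])

```text
clock: 8.35
tool_pos: [0.4943, 0.1943, 0.2547]
eef_rot: [0.661, 0.75, 0.002, 0.001]
contact_force: [1.2, -0.0, 0.3]
width: 0.798
grip_force: 0.0
```

```bash
python3 - <<'E'
from h import *
s=read_state();print(s["clock"],s["tool_pos"],s["eef_rot"],s["contact_force"],s["width"])
f=imaging.grab_frame("top");a=f["image"][110:270,180:330];g=imaging.grab_frame("scene")["image"][140:300,160:310]
w=imaging.grab_frame("wrist")["image"];cv2.imwrite("pics/wraw4.png",w[:,:,::-1])
b=cv2.resize(np.hstack([a,g]),(796,300),interpolation=cv2.INTER_AREA) if 0 else cv2.resize(np.hstack([a,g]),(420,224))
w=cv2.resize(w,(376,282));b=cv2.copyMakeBorder(b,0,58,0,0,cv2.BORDER_CONSTANT)
cv2.imwrite("pics/c4.png",np.hstack([b,w])[:,:,::-1]);cv2.imwrite("pics/traw4.png",f["image"][:,:,::-1])
E
```

```text
8.35 [0.49434136 0.19427245 0.25470152] [0.66144111 0.74999438 0.0017092  0.00107807] [ 1.18874458 -0.04316336  0.27226538] 0.7980417300501285
```

View pics/c4.png

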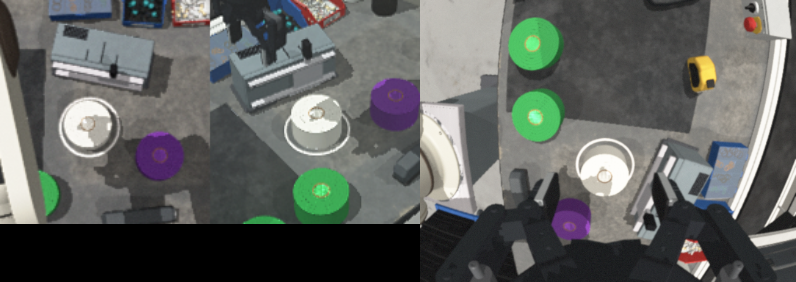

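The roll looks to be inside the ring, with ring visible on all sides in the top view. I'll check it numerically, and locate the reader and post from the top and scene views.

```bash
python3 - <<'E'
from h import *
t=imaging.grab_frame("top");s=imaging.grab_frame("scene")
def blob(m,x0,x1,y0,y1,k=3):
    mm=np.zeros_like(m,np.uint8);mm[y0:y1,x0:x1]=m[y0:y1,x0:x1]
    n,l,st,c=cv2.connectedComponentsWithStats(mm)
    return [(st[i].tolist(),c[i].round(1)) for i in np.argsort(-st[1:,4])[:k]+1]
tg=t["image"].max(2);sg=s["image"].max(2)
bt=blob(tg<60,240,285,128,178);bs=blob(sg<60,220,255,160,195)
print("top dark",bt);print("scene dark",bs)
# white outer contour of ring and roll top
g=t["image"].min(2)
m=(g>120).astype(np.uint8);m[:178]=0;m[226:]=0;m[:,:218]=0;m[:,268:]=0
cs,h=cv2.findContours(m,cv2.RETR_CCOMP,cv2.CHAIN_APPROX_NONE)
for c in cs:
    if len(c)>40:
        e=cv2.fitEllipse(c);print("el",np.round(e[0],1),np.round(e[1],1),len(c),onz(t,*e[0],0).round(4),onz(t,*e[0],.051).round(4))
np.set_printoptions(linewidth=250)
print("scene white row profile")
g=s["image"].min(2)
out=cv2.resize(np.hstack([t["image"][170:230,210:280],s["image"][200:260,200:270]]),(798,342),interpolation=cv2.INTER_CUBIC)
o2=cv2.resize(np.hstack([t["image"][122:178,213:293],s["image"][152:222,170:270][:56,:80]]),(798,279),interpolation=cv2.INTER_CUBIC)
cv2.imwrite("pics/c5.png",np.vstack([out[:,:,::-1],o2[:,:,::-1]])[:600])
E
```

```text
top dark [([258, 156, 6, 10, 47], array([260.7, 160.3])), ([282, 168, 3, 6, 11], array([283.5, 170.6])), ([240, 134, 2, 3, 4], array([240.5, 135. ]))]
scene dark [([226, 168, 7, 14, 78], array([228.7, 174.7]))]
el [243.3 200.7] [42.2 47.8] 154 [0.5105 0.0629 0.    ] [0.5022 0.0606 0.051 ]
el [245.1 201. ] [34.1 36.2] 103 [0.5094 0.0574 0.    ] [0.5012 0.0553 0.051 ]
scene white row profile
```

```bash
python3 -c "
import cv2;i=cv2.imread('pics/c5.png');print(i.shape)"
```

```text
(600, 798, 3)
```

View pics/c5.png

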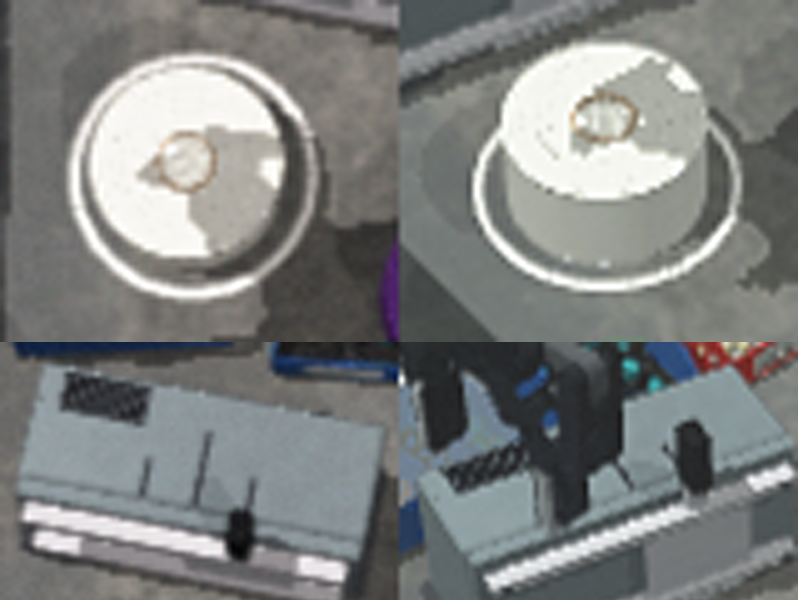

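The roll is inside the ring on all sides in both views: top view core at px (243.0,198.4), ring centre at (243.9,200.9). The post in the top view is at (260.7,160.3), in the scene view at (228.7,174.7). The reader's back top edge runs from crop (45,365) to (383,425).

```bash
python3 - <<'E'
from h import *
t=imaging.grab_frame("top");s=imaging.grab_frame("scene")
def tri(a,b):
    (o1,d1),(o2,d2)=ray(t,*a),ray(s,*b)
    k=np.linalg.lstsq(np.c_[d1,-d2],o2-o1,rcond=None)[0];p,q=o1+k[0]*d1,o2+k[1]*d2
    return ((p+q)/2).round(4),np.linalg.norm(p-q).round(4)
print("post",tri((260.7,160.3),(228.7,174.7)),onz(t,260.7,160.3,.118).round(4),onz(s,228.7,174.7,.118).round(4))
print("roll",tri((243,198.4),(236,220.7)),onz(t,243,198.4,.051).round(4),onz(s,236,220.7,.051).round(4))
print("ring",onz(t,243.6,200.8,0).round(4),onz(s,200+(606-399)/5.7,200+(188)/5.7,0).round(4))
c=lambda x,y:(213+x/4.9875,122+(y-342)/4.98)
for a,b in(((45,365),(383,425)),((22,490),(365,555))):
    p,q=onz(t,*c(*a),.095),onz(t,*c(*b),.095);d=p-q;print(p.round(4),q.round(4),np.linalg.norm(d).round(4),"yaw",np.degrees(np.arctan2(-d[0],d[1])).round(2))
for n,a in(("closed",(250,495)),("half",(203,470)),("full",(147,478))):print(n,onz(t,*c(*a),.095).round(4))
E
```

```text
post (array([0.6033, 0.0109, 0.1166]), np.float64(0.0005)) [0.6027 0.0107 0.118 ] [0.6023 0.012  0.118 ]
roll (array([0.5103, 0.0622, 0.0462]), np.float64(0.0018)) [0.5088 0.0614 0.051 ] [0.5076 0.0653 0.051 ]
ring [0.5101 0.0619 0.    ] [0.5083 0.0652 0.    ]
[0.7083 0.1206 0.095 ] [ 0.6717 -0.0712  0.095 ] 0.1952 yaw -10.8
[0.6342 0.1322 0.095 ] [ 0.5959 -0.06    0.095 ] 0.196 yaw -11.26
closed [0.6309 0.004  0.095 ]
half [0.6456 0.0304 0.095 ]
full [0.641  0.0619 0.095 ]
```

Everything agrees. Roll and ring centres are within about 3 mm of each other. The reader yaw is about -11°, and the post from the geometry (0.601,0.012) matches the measured one (0.6025,0.011,0.117). I'll turn to yaw 169° (tool y along the slide) and go above the post.

Call:
carry_out(targets=[{"delta_pos": [0,0,0],"delta_rot": [0,0,-0.0886],"jaw": 0.3},{"delta_pos": [0,0,0],"delta_rot": [0,0,-0.0886],"jaw": 0.3},{"delta_pos": [0,0,0],"delta_rot": [0,0,-0.0886],"jaw": 0.3},{"delta_pos": [0,0,0],"delta_rot": [0,0,-0.0886],"jaw": 0.3},{"delta_pos": [0,0,0],"delta_rot": [0,0,-0.0886],"jaw": 0.3},{"delta_pos": [0,0,0],"delta_rot": [0,0,-0.0886],"jaw": 0.3},{"delta_pos": [0,0,0],"delta_rot": [0,0,-0.0886],"jaw": 0.3},{"delta_pos": [0,0,0],"delta_rot": [0,0,-0.0886],"jaw": 0.3},{"delta_pos": [0,0,0],"delta_rot": [0,0,-0.0886],"jaw": 0.3},{"delta_pos": [0,0,0],"delta_rot": [0,0,0],"jaw": 0.3}])

```text
clock: 9.7
tool_pos: [0.494, 0.193, 0.2495]
eef_rot: [0.095, 0.995, -0.0, -0.001]
contact_force: [-0.1, 0.0, 0.2]
width: 0.698
grip_force: 0.0
```

Call:
carry_out(targets=[{"delta_pos": [-0.0353,-0.0398,0.0125],"delta_rot": [0,0,0],"jaw": 0.3},{"delta_pos": [-0.0353,-0.0398,0.0125],"delta_rot": [0,0,0],"jaw": 0.3},{"delta_pos": [-0.0353,-0.0398,0.0125],"delta_rot": [0,0,0],"jaw": 0.3},{"delta_pos": [-0.0353,-0.0398,0.0125],"delta_rot": [0,0,0],"jaw": 0.3},{"delta_pos": [-0.0353,-0.0398,0.0125],"delta_rot": [0,0,0],"jaw": 0.3},{"delta_pos": [-0.0353,-0.0398,0.0125],"delta_rot": [0,0,0],"jaw": 0.3},{"delta_pos": [-0.0353,-0.0398,0.0125],"delta_rot": [0,0,0],"jaw": 0.3},{"delta_pos": [-0.0353,-0.0398,0.0125],"delta_rot": [0,0,0],"jaw": 0.3},{"delta_pos": [0,0,0],"delta_rot": [0,0,0],"jaw": 0.3},{"delta_pos": [0,0,0],"delta_rot": [0,0,0],"jaw": 0.3}])

```text
clock: 10.7
tool_pos: [0.602, 0.0093, 0.1996]
eef_rot: [0.099, 0.995, 0.0, -0.001]
contact_force: [-0.1, 0.5, -0.1]
width: 0.699
grip_force: 0.0
```

```bash
python3 - <<'E'
from h import *
s=read_state();T=T_of(s);f=imaging.grab_frame("wrist");print(s["clock"],T.round(4).tolist(),s["width"])
cv2.imwrite("pics/w6.png",f["image"][:,:,::-1])
F=384/2/np.tan(np.radians(f["fovy"])/2)
# expected pixel of post top
p=np.linalg.inv(T@np.array(f["mount"]))@[.602,.0115,.138,1];r=np.hypot(p[0],p[1]);a=np.arctan2(r,p[2])*F;print("post top expected px",f["cx"]+p[0]/r*a,f["cy"]+p[1]/r*a)
E
```

```text
10.7 [[-0.9804, 0.1968, -0.0016, 0.602], [0.1968, 0.9804, 0.0004, 0.0093], [0.0016, 0.0001, -1.0, 0.1996], [0.0, 0.0, 0.0, 1.0]] 0.6992473945109423
post top expected px 255.71786194580068 187.1976090794159
```

View pics/w6.png

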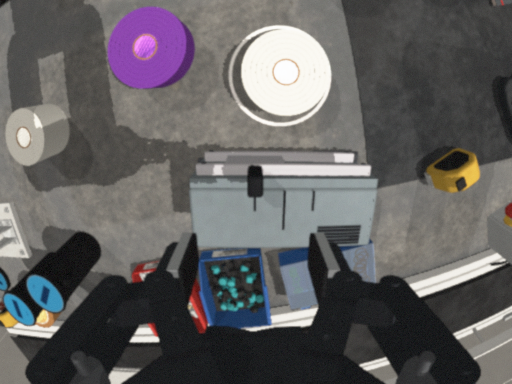

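The wrist view shows the post at (255,167–197), matching the predicted (256,187). The marks are parallel to the tool axes, and the roll is in the ring at (283,73). I'll descend and grip.

Call:
carry_out(targets=[{"delta_pos": [0,0.004,0.04],"delta_rot": [0,0,0],"jaw": 0.3},{"delta_pos": [0,0,0.04],"delta_rot": [0,0,0],"jaw": 0.3},{"delta_pos": [0,0,0.04],"delta_rot": [0,0,0],"jaw": 0.3},{"delta_pos": [0,0,0.04],"delta_rot": [0,0,0],"jaw": 0.3},{"delta_pos": [0,0,0.012],"delta_rot": [0,0,0],"jaw": 0.3},{"delta_pos": [0,0,0.012],"delta_rot": [0,0,0],"jaw": 0.3},{"delta_pos": [0,0,0],"delta_rot": [0,0,0],"jaw": 0.3},{"delta_pos": [0,0,0],"delta_rot": [0,0,0],"jaw": 0.3}])

```text
clock: 11.55
tool_pos: [0.603, 0.0117, 0.1094]
eef_rot: [0.097, 0.995, 0.0, 0.001]
contact_force: [1.1, -0.1, 0.7]
width: 0.699
grip_force: 0.0
```

Call:
carry_out(targets=[{"delta_pos": [0,0,0],"delta_rot": [0,0,0],"jaw": 1},{"delta_pos": [0,0,0],"delta_rot": [0,0,0],"jaw": 1},{"delta_pos": [0,0,0],"delta_rot": [0,0,0],"jaw": 1},{"delta_pos": [0,0,0],"delta_rot": [0,0,0],"jaw": 1},{"delta_pos": [0,0,0],"delta_rot": [0,0,0],"jaw": 1},{"delta_pos": [0,0,0],"delta_rot": [0,0,0],"jaw": 1},{"delta_pos": [0,0,0],"delta_rot": [0,0,0],"jaw": 1},{"delta_pos": [0,0,0],"delta_rot": [0,0,0],"jaw": 1},{"delta_pos": [0,0,0],"delta_rot": [0,0,0],"jaw": 1},{"delta_pos": [0,0,0],"delta_rot": [0,0,0],"jaw": 1}], force=60)

```text
clock: 12.55
tool_pos: [0.6026, 0.0116, 0.1085]
eef_rot: [0.097, 0.995, 0.0, -0.0]
contact_force: [-0.5, -0.4, 0.4]
width: 0.005
grip_force: 0.0
```

The jaws closed with nothing between them, so I need to look.

```bash
python3 - <<'E'
from h import *
s=read_state();print(s["clock"],s["tool_pos"],s["width"],s["grip_force"])
t=imaging.grab_frame("top")["image"][110:220,200:320];g=imaging.grab_frame("scene")["image"][130:240,170:290];w=imaging.grab_frame("wrist")["image"][100:320,130:370]
a=np.vstack([cv2.resize(t,(320,294)),cv2.resize(g,(320,294))]);cv2.imwrite("pics/c7.png",np.hstack([a,cv2.resize(w,(480,440))[:,:] if 0 else cv2.resize(w,(480,588))])[:,:,::-1])
E
```

```text
12.55 [0.60262292 0.01155404 0.1084851 ] 0.004712418137380404 0.0
```

View pics/c7.png

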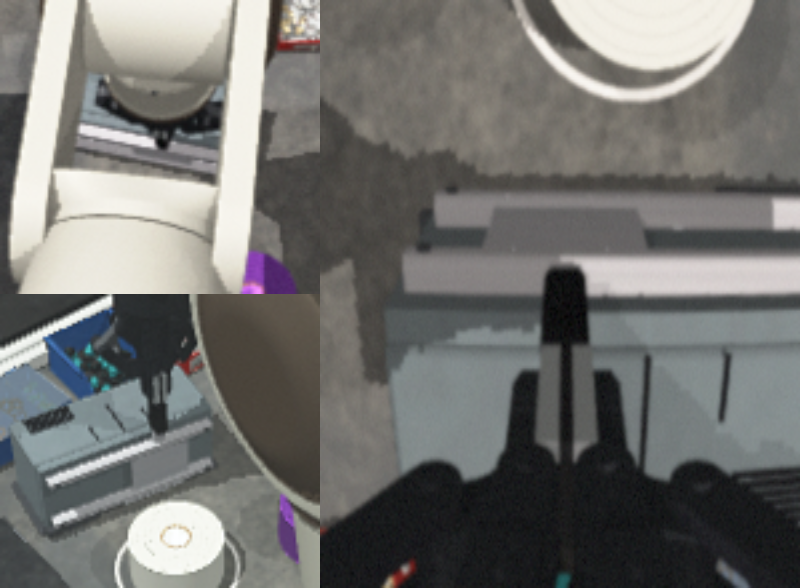

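```bash
python3 - <<'E'
from h import *
s=read_state();T=T_of(s);f=imaging.grab_frame("wrist")
F=384/2/np.tan(np.radians(f["fovy"])/2)
def pr(P):
    p=np.linalg.inv(T@np.array(f["mount"]))@np.r_[P,1];r=np.hypot(p[0],p[1]);a=np.arctan2(r,p[2])*F;return np.round([f["cx"]+p[0]/r*a,f["cy"]+p[1]/r*a],1)
L=lambda x,y,z:(T@[x,y,z,1])[:3]
print("TCP",pr(L(0,0,0)),"tip edges x+-11",pr(L(.011,0,0)),pr(L(-.011,0,0)),"grasp",pr(L(0,0,-.019)), pr(L(.011,0,-.019)))
print("post",[(z,pr([.602,.0115,z])) for z in(.098,.118,.138)])
for v in(200,205,210,229):
    o,d=wray(f,T,252.5,v);print(v,[(z,(o+d*(z-o[2])/d[2])[:2].round(4).tolist()) for z in(.098,.138)])
E
```

```text
TCP [253.3 219. ] tip edges x+-11 [253.3 203.4] [253.3 233.8] grasp [253.4 232.7] [253.4 215.9]
post [(0.098, array([253.1, 211.6])), (0.118, array([253.1, 224.6])), (0.138, array([253.1, 240.5]))]
200 [(0.098, [0.5935, 0.0128]), (0.138, [0.5779, 0.0159])]
205 [(0.098, [0.5971, 0.0121]), (0.138, [0.5807, 0.0154])]
210 [(0.098, [0.6008, 0.0114]), (0.138, [0.5835, 0.0148])]
229 [(0.098, [0.6151, 0.0085]), (0.138, [0.5948, 0.0126])]
```

```bash
python3 - <<'E'
from h import *
s=read_state();T=T_of(s);f=imaging.grab_frame("wrist");c=imaging.grab_frame("scene");t=imaging.grab_frame("top")
def tri(r1,r2):
    (o1,d1),(o2,d2)=r1,r2
    k=np.linalg.lstsq(np.c_[d1,-d2],o2-o1,rcond=None)[0];p,q=o1+k[0]*d1,o2+k[1]*d2
    return ((p+q)/2).round(4),np.linalg.norm(p-q).round(4)
for v in(168,170.5,173):print("tip?",v,tri(wray(f,T,252.5,229),ray(c,229.2,v)))
np.set_printoptions(linewidth=250)
print("scene brightness cols 222..238 rows 158..184");print(c["image"][158:186,222:239].max(2))
print("wrist rows 194..260 col 242..264 step");print(f["image"][194:264:3,240:266].max(2))
E
```

```text
tip? 168 (array([0.5907, 0.0151, 0.1507]), np.float64(0.005))
tip? 170.5 (array([0.596 , 0.0131, 0.1378]), np.float64(0.0023))
tip? 173 (array([0.6014, 0.0111, 0.1246]), np.float64(0.0006))
scene brightness cols 222..238 rows 158..184
[[ 46  43  44  46  44  46  45  41  53  48  40  36 113 160 160 161 115]
 [ 47  42  45  47  44  51  41  47  79  85  56  37 160 162 160 159 155]
 [ 47  42  41  48  44  52  73  71  74 129  86  38 153 158 158 157 159]
 [ 73  45  43  44  42  78 129  84  53 116  83  40 123 156 157 157 157]
 [107  50  41  40  40  89 117  86  54 117  83  42 124 157 159 158 158]
 [113  50  41  45  41 106 118 100  56 116  83  45 123 156 157 156 161]
 [133  55  38  46  39  75 117  97  56 116  82  42 123 155 155 157 159]
 [140  56  38  47  41  65 117  99  54 116  82  39 130 156 157 157 159]
 [162  73  41  47  42  65 116 100  41 114  86  54 154 157 159 159 159]
 [159 121  65  47  42  63 113 104  41 114 104 111 155 158 159 158 159]
 [157 161 123  59  38  68 110 119  47 114 124 157 158 158 158 158 154]
 [157 159 166  88  40  85 111 121  48 109 131 155 155 158 158 156 154]
 [158 161 163
[... 3030 characters left out ...]
  24  24  25  34  59  86  94  96  97  95  94  96  97  95]
 [ 94  93  96  95  95  96  97  96  92  71  43  28  25  27  19  36  62  88  94  96  94  95  96  94  93  96]
 [ 93  98  94  96  97  94  94  98  88  73  47  26  24  19  25  29  62  86  94  96  95  95  95  96  93  95]
 [ 93  94  94  95  95  93  93  96  87  67  36  22  25  25  24  27  57  85  98  94  93  97  95  95  97  94]
 [ 96  97  93  95  95  98  97  94  88  67  39  32  24  20  22  29  57  85  96  95  98  97  94  93  96  96]
 [ 92  92  99  99  97  93  96  97  88  67  40  21  25  27  30  27  53  85  92  95  93  98  95  97  95  96]
 [ 96  95  96  97  96  97  99  97  88  66  36  26  20  16  21  28  58  83  97  94  97  96  98  96  95  96]]
```

The numbers put the fingertips at about z = 0.138, right at the top of the post, so the fingers are not yet down around it. I'll open, go 8 mm lower (safe under either reading) and close again as a test.

Call:
carry_out(targets=[{"delta_pos": [0,0,0],"delta_rot": [0,0,0],"jaw": 0.5},{"delta_pos": [0,0,0],"delta_rot": [0,0,0],"jaw": 0.5},{"delta_pos": [0,0,0],"delta_rot": [0,0,0],"jaw": 0.5},{"delta_pos": [0,0,0],"delta_rot": [0,0,0],"jaw": 0.5},{"delta_pos": [0,0,0.004],"delta_rot": [0,0,0],"jaw": 0.5},{"delta_pos": [0,0,0.004],"delta_rot": [0,0,0],"jaw": 0.5},{"delta_pos": [0,0,0.004],"delta_rot": [0,0,0],"jaw": 0.5},{"delta_pos": [0,0,0.004],"delta_rot": [0,0,0],"jaw": 0.5},{"delta_pos": [0,0,0],"delta_rot": [0,0,0],"jaw": 0.5},{"delta_pos": [0,0,0],"delta_rot": [0,0,0],"jaw": 0.5}])

```text
clock: 13.9
tool_pos: [0.6026, 0.0116, 0.1005]
eef_rot: [0.097, 0.995, 0.0, -0.0]
contact_force: [-0.3, -0.0, -0.4]
width: 0.499
grip_force: 0.0
```

Call:
carry_out(targets=[{"delta_pos": [0,0,0],"delta_rot": [0,0,0],"jaw": 1},{"delta_pos": [0,0,0],"delta_rot": [0,0,0],"jaw": 1},{"delta_pos": [0,0,0],"delta_rot": [0,0,0],"jaw": 1},{"delta_pos": [0,0,0],"delta_rot": [0,0,0],"jaw": 1},{"delta_pos": [0,0,0],"delta_rot": [0,0,0],"jaw": 1},{"delta_pos": [0,0,0],"delta_rot": [0,0,0],"jaw": 1},{"delta_pos": [0,0,0],"delta_rot": [0,0,0],"jaw": 1},{"delta_pos": [0,0,0],"delta_rot": [0,0,0],"jaw": 1}], force=30)

```text
clock: 14.7
tool_pos: [0.6027, 0.0115, 0.1007]
eef_rot: [0.097, 0.995, 0.0, 0.0]
contact_force: [-2.2, -2.3, 5.5]
width: 0.146
grip_force: 31.2
```

Opening 0.146 (12 mm) at 31 N means the post's top is gripped, so the tips sit about 30 mm above the reported TCP. I'll open and go about 18 mm lower for a full bite, watching the force.

Call:
carry_out(targets=[{"delta_pos": [0,0,0],"delta_rot": [0,0,0],"jaw": 0.5},{"delta_pos": [0,0,0],"delta_rot": [0,0,0],"jaw": 0.5},{"delta_pos": [0,0,0],"delta_rot": [0,0,0],"jaw": 0.5},{"delta_pos": [0,0,0],"delta_rot": [0,0,0],"jaw": 0.5},{"delta_pos": [0,0,0.006],"delta_rot": [0,0,0],"jaw": 0.5},{"delta_pos": [0,0,0.006],"delta_rot": [0,0,0],"jaw": 0.5},{"delta_pos": [0,0,0.006],"delta_rot": [0,0,0],"jaw": 0.5},{"delta_pos": [0,0,0.006],"delta_rot": [0,0,0],"jaw": 0.5},{"delta_pos": [0,0,0],"delta_rot": [0,0,0],"jaw": 0.5}])

```text
clock: 15.6
tool_pos: [0.6024, 0.0116, 0.0879]
eef_rot: [0.097, 0.995, 0.0, -0.0]
contact_force: [0.1, 0.9, -0.6]
width: 0.502
grip_force: 0.0
```

```bash
python3 - <<'E'
from h import *
s=read_state();print(s["clock"],s["tool_pos"],s["contact_force"],s["width"])
c=imaging.grab_frame("scene");np.set_printoptions(linewidth=250)
print(c["image"][160:186,214:244].max(2))
E
```

```text
15.6 [0.6023937  0.01156358 0.08794018] [ 0.1083903   0.85435283 -0.63788136] 0.5024778553218401
[[ 46  43  44  43  44  56  57  54  47  47  39  80 149 170 161 157 157 156 162 135  51  39  41  41  45  43  46  43 111 131]
 [ 47  44  43  43  47  55  57  47  46  41  57 133 157 159 155 157 158 157 159 134  51  35  41  45  62  51  41  63 128 130]
 [ 47  47  48  45  56  56  56  45  42  44 110 157 161 158 158 157 155 155 159 132  52  35  39  54 110  74  43  83 127 129]
 [ 46  46  47  46  46  54  45  44  39  83 158 160 162 159 158 156 155 155 160 141  55  36  36  34 129  97  44  92 125 126]
 [ 51  49  47  46  45  47  43  45  39 134 157 158 159 160 157 157 155 155 157 164  61  35  36  35 114 102  46  93 152 131]
 [ 48  49  47  47  45  49  46  44  45 156 158 157 157 158 158 158 154 156 157 164  61  34  38  35  95  99  45  94 160 144]
 [ 48  48  47  43  46  48  47  44  64 156 158 156 159 162 153 150 156 155 158 163  61  35  37  37  95 100  46  98 158 166]
 [ 48  49  47  45  48  49  45  41  69 156 159 158 152 149 115 110 150 158 158 163  60  34  40  35  94 104  46  98 157 150]
 [ 43  51  45  45  
[... 1495 characters left out ...]
141  95  91  88  52  38  39  39  37  43  83  93 106 112 124 148 149 148 148 151 145]
 [161 158 101 127 127 121 145 148 150 100  88  89  84  81  48  38  47  45  88 107 124 156 150 149 149 152 148 144 149 128]
 [148 146 141 165 152 149 142 142 137 110  86  81  77 108  85  64  78  87 158 154 150 148 152 149 144 150 139 119 118 114]
 [157 161 160 165 157 151 118 116  80  74  75  76  80 103 113 114 113 119 148 150 151 147 149 142 128 121 119 106  94  77]
 [161 155 151 149 121  85  82  81  72  79 127 129 107 104 120 123 125 129 148 145 147 129 117 117 130 111 100  81  78  80]
 [152 118 100  82  80  80  81 102 133 142 227 225 169 126 125 128 132 150 139 121 119 117 113 103 108 110 101  90  90  89]]
```

Both fingers now straddle the post in the scene rows, left tip at about (221,178), right at about (239,171), with the post at columns 226–231. I'll close firmly.

Call:
carry_out(targets=[{"delta_pos": [0,0,0],"delta_rot": [0,0,0],"jaw": 1},{"delta_pos": [0,0,0],"delta_rot": [0,0,0],"jaw": 1},{"delta_pos": [0,0,0],"delta_rot": [0,0,0],"jaw": 1},{"delta_pos": [0,0,0],"delta_rot": [0,0,0],"jaw": 1},{"delta_pos": [0,0,0],"delta_rot": [0,0,0],"jaw": 1},{"delta_pos": [0,0,0],"delta_rot": [0,0,0],"jaw": 1},{"delta_pos": [0,0,0],"delta_rot": [0,0,0],"jaw": 1},{"delta_pos": [0,0,0],"delta_rot": [0,0,0],"jaw": 1}], force=60)

```text
clock: 16.45
tool_pos: [0.6027, 0.0113, 0.0889]
eef_rot: [0.097, 0.995, -0.0, 0.0]
contact_force: [-2.9, -3.1, 4.6]
width: 0.146
grip_force: 59.2
```

Call:
carry_out(targets=[{"delta_pos": [0,0.01,0],"delta_rot": [0,0,0],"jaw": 1},{"delta_pos": [0,0.01,0],"delta_rot": [0,0,0],"jaw": 1},{"delta_pos": [0,0.01,0],"delta_rot": [0,0,0],"jaw": 1},{"delta_pos": [0,0.01,0],"delta_rot": [0,0,0],"jaw": 1},{"delta_pos": [0,0.01,0],"delta_rot": [0,0,0],"jaw": 1},{"delta_pos": [0,0.01,0],"delta_rot": [0,0,0],"jaw": 1},{"delta_pos": [0,0,0],"delta_rot": [0,0,0],"jaw": 1},{"delta_pos": [0,0,0],"delta_rot": [0,0,0],"jaw": 1}], force=60)

```text
clock: 17.25
tool_pos: [0.6086, 0.0404, 0.0889]
eef_rot: [0.097, 0.995, -0.0, 0.0]
contact_force: [-0.8, -8.2, 4.8]
width: 0.145
grip_force: 59.3
```

```bash
python3 - <<'E'
from h import *
s=read_state();T=T_of(s);print(s["clock"],s["tool_pos"],s["contact_force"],s["width"],s["grip_force"])
c=imaging.grab_frame("scene");np.set_printoptions(linewidth=250)
print(c["image"][162:198,206:236].max(2))
w=imaging.grab_frame("wrist");print(w["image"][194:246:3,215:290:2].max(2))
# roll and ring check
t=imaging.grab_frame("scene")
F=384/2/np.tan(np.radians(c["fovy"])/2);E=np.linalg.inv(np.array(c["extrinsics"]))
for d in(0,.03):
  for z in(.098,.118,.138):
    p=E@[.602+.191*d,.0115+.982*d,z,1];print("scene px",d,z,(c["cx"]+F*p[0]/p[2]).round(1),(c["cy"]+F*p[1]/p[2]).round(1))
E
```

```text
17.25 [0.60859497 0.04041798 0.08887913] [-0.77162233 -8.20580845  4.76805654] 0.1454871595750748 59.2684668302536
[[111  69  56 ... 135 160 157]
 [ 54  62  68 ... 157 157 156]
 [ 44  53  58 ... 158 156 155]
 ...
 [132 117 112 ... 106 109 114]
 [113  94  79 ... 120 131 148]
 [ 77  76  75 ... 152 149 151]]
[[103 100 101 103 103 101 103 101 100 101 101 100 102 100 101  99 100 103  99 100 102 100 102 100 100  98  98  97 100 104 102 100 101 100 102 100 102 102]
 [102 100 101 101 100 102  99  98  99 100  98 102 102 102 102 103  99 100 103 103 100 101 101 103 103 103 104 103 101 101 104 102 105 101 104 105 100 101]
 [101  99 101  99 100 102 100 101 100 100 100 101  99 106 102 103 100 103 106  99  99 101 103 102 101 102 102 101 103 102 101 102 104 104 104 105 104 101]
 [101 102 103 102 107  98 104 102 103 102 103 102 102 102 103 105 106 106 106 103 111 111 114 111 114 110 106 104 104 104 103 103 102 106 108 107 103 104]
 [125 125 127 125 124 123 121 122 120 121 123 124 123 119 121 122 124 121 132 159 163 159 160 161 160 161 159 160 156 161 159 155 157 157 158 159 160 157]
 [134 132 132 136 
[... 1480 characters left out ...]
11  23  85  96  94  97  96 121 126 127 125 129 130]
 [130  85  34  21  29  37  77  94  96  96  93  58  20  13  24  17   8  19  16  21  19  13  18  20  17  14  18  77  97  96  93  96  63  28  27  30  48 102]
 [ 53  29  23  27  30  41  90  95  95  94  92  48  22  12  14  13  23  20  23  22  22  15  22  24  22  18  26  63  95  96  95  94  79  27  21  24  27  31]
 [ 27  22  27  24  24  51  92  97  98  94  91  44  20  19  11  16  18  18   8  25  22  22  23  24  18  19  20  57  95  93  96  96  86  39  25  25  28  25]]
scene px 0 0.098 229.2 180.1
scene px 0 0.118 228.9 174.7
scene px 0 0.138 228.7 169.2
scene px 0.03 0.098 219.3 183.8
scene px 0.03 0.118 219.0 178.4
scene px 0.03 0.138 218.6 172.9
```

The scene and wrist profiles show the post moved with the fingers: its wrist column centre is 252.8, against 252 before. Travel is about 29.5 mm, and the 8 N pull fits the spring at half travel. I'll add a last 0.5 mm and settle.

Call:
carry_out(targets=[{"delta_pos": [0,0.001,0],"delta_rot": [0,0,0],"jaw": 1},{"delta_pos": [0,0,0],"delta_rot": [0,0,0],"jaw": 1},{"delta_pos": [0,0,0],"delta_rot": [0,0,0],"jaw": 1},{"delta_pos": [0,0,0],"delta_rot": [0,0,0],"jaw": 1},{"delta_pos": [0,0,0],"delta_rot": [0,0,0],"jaw": 1}], force=60)

```text
clock: 17.9
tool_pos: [0.6086, 0.0408, 0.0889]
eef_rot: [0.097, 0.995, -0.0, 0.0]
contact_force: [-1.6, -7.9, 6.1]
width: 0.148
grip_force: 59.3
```

```bash
python3 - <<'E'
from h import *
from rig import finish_job
s=read_state();p=s["tool_pos"];d=((p[:2]-[.6026,.0116])@[.191,.982]);print(d,s["width"],s["grip_force"],s["contact_force"],s["joint_vel"].round(3))
if .028<d<.032 and s["grip_force"]>40: print(finish_job())
E
```

```text
0.029777918930454447 0.14833425614226703 59.26742970943451 [-1.64736172 -7.93232449  6.14297781] [-0.002  0.001  0.    -0.001  0.     0.   ]
the job is handed in; nothing more can be done
None
```

The job is handed in at about 18 s: the wide roll lies flat inside the ring (centred to about 3 mm when measured after the push), and the gripper is holding the shutter post at about 29.8 mm of travel (half is 30 mm) with 59 N of grip.

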